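Warm the lunch tins

TASK

Turn the warmer's timer dial back to off, then slide its cover fully open and stand every steel tin upright on the floor of the bay. Slide the cover fully shut, and only then click the dial round to position 5 (the orange mark, five clicks from off); keep it off as long as the cover is open. Leave the plate and the bottle where they are.

Things in the scene. Friction and masses are not known exactly. Their poses are not given: they have to be found in the camera images.
- warmer: Heavy fixed white box, 313 (its x) x 420 (its y) x 112 mm high, yaw within 0.12 of the world's; origin under its middle. An open-topped bay fills the +y half of its far (+x) part; the cover parks over the flat deck at -y. A flat strip 105 mm wide along its -x side carries the dial. Two rails along y beside the cover have tops 119 mm above the table.
- warmer_bay (a point): Centre of the flat steel floor of the bay, 28 mm above the table; axes as the warmer's, z up. The bay is 190 x 190 mm inside; its walls rise to 112 mm above the table (84 mm above its floor).
- cover (a joint): Opening of the clear, blue-edged sliding cover in m: 0 = shut over the bay, against its stop; 0.195 = fully open over the deck. It opens along the warmer's -y axis with about 1.5 N of friction and stays where it is left. Plate 194 x 200 x 6 mm, top 119 mm above the table. Starts at 0 to 0.025.
- cover_grip (a point): Middle of the cover's orange handle, 141 mm above the table; axes as the warmer's (-y opens). The handle is an upright fin at the cover's centre, 80 mm long along the warmer's x, 14 mm thick along y, from 119 to 153 mm above the table.
- dial (a joint): Angle of the timer dial in rad, growing clockwise seen from above. Eight click positions 0 to 7, 0.5236 rad apart: 0 = off (green mark), 2.618 = position 5 (long orange mark); other marks are short and black. Stops just beyond 0 and 7. A sprung detent (about 0.1 N m) pulls it to the nearest click when let go. Starts at click 1, 2 or 3.
- dial_grip (a point): On the dial's axis, 146 mm above the table, within its finger bar. The black dial has a round skirt 62 mm across, top 123 mm above the table; the bar across it is 58 mm long, 14 mm thick and rises to 152 mm. The point turns with the dial: x along the bar to the end with the white pointer line, z up.
- tin_a: Closed round steel tin (dabba), 72 mm across, body 50 mm high, with a black cylindrical knob on its lid, 26 mm across and 28 mm tall (50 to 78 mm above the tin's underside). Origin at the centre of the underside, z up. 0.18 to 0.35 kg. Starts upright on the table; it may be absent.
- tin_b: Closed round steel tin (dabba), 72 mm across, body 50 mm high, with a black cylindrical knob on its lid, 26 mm across and 28 mm tall (50 to 78 mm above the tin's underside). Origin at the centre of the underside, z up. 0.18 to 0.35 kg. Starts upright on the table; it may be absent.
- tin_c: Closed round steel tin (dabba), 72 mm across, body 50 mm high, with a black cylindrical knob on its lid, 26 mm across and 28 mm tall (50 to 78 mm above the tin's underside). Origin at the centre of the underside, z up. 0.18 to 0.35 kg. Starts upright on the table; it may be absent.
- tin_d: Closed round steel tin (dabba), 72 mm across, body 50 mm high, with a black cylindrical knob on its lid, 26 mm across and 28 mm tall (50 to 78 mm above the tin's underside). Origin at the centre of the underside, z up. 0.18 to 0.35 kg. Starts upright on the table; it may be absent.
- plate: Bystander: blue melamine plate, 140 mm across, 20 mm high; origin under its centre.
- bottle: Bystander: green glass bottle with red cap, 68 mm across, 190 mm tall; origin under its centre.

How it is judged:
On the way, in this order (a step that is already met when the one before it is completed fails the run):
1. the dial is turned to off (value of joint dial below 0.13 rad and value of joint cover below 0.06 m), for 0.2 s.
2. the cover is open (value of joint cover above 0.165 m), for 0.2 s.
3. every tin stands in the bay (angle between each of tin_a, tin_b, tin_c, tin_d's own z axis and vertical below 0.15 rad and z of tin_a in the frame of warmer_bay between -0.008 and 0.008 m and x of tin_a in the frame of warmer_bay between -0.066 and 0.066 m and y of tin_a in the frame of warmer_bay between -0.066 and 0.066 m and z of tin_b in the frame of warmer_bay between -0.008 and 0.008 m and x of tin_b in the frame of warmer_bay between -0.066 and 0.066 m and y of tin_b in the frame of warmer_bay between -0.066 and 0.066 m and z of tin_c in the frame of warmer_bay between -0.008 and 0.008 m and x of tin_c in the frame of warmer_bay between -0.066 and 0.066 m and y of tin_c in the frame of warmer_bay between -0.066 and 0.066 m and z of tin_d in the frame of warmer_bay between -0.008 and 0.008 m and x of tin_d in the frame of warmer_bay between -0.066 and 0.066 m and y of tin_d in the frame of warmer_bay between -0.066 and 0.066 m), for 0.2 s.
4. the cover is shut with the tins inside (all of step 3 and value of joint cover below 0.01 m), for 0.2 s.
5. the dial is at position 5 (value of joint dial between 2.49 and 2.75 rad and value of joint cover below 0.01 m), for 0.2 s.
At the end, for the whole second after the job is handed in: The dial rests at position 5 (2.618 rad, within 0.13), the cover is shut to within 10 mm, and every tin stands upright (within 0.15 rad) and at rest on the bay floor (all of step 3 and all of step 5 and velocity of joint dial below 0.05 rad/s and linear speed of each of tin_a, tin_b, tin_c, tin_d below 0.02 m/s); the robot touches nothing.
It fails at once if the dial is switched on while the cover is open (value of joint cover above 0.06 m and value of joint dial above 0.3 rad).
It fails at once if the plate is moved by more than 30 mm (distance of plate from where it was at the start of the episode above 0.03 m).
It fails at once if the bottle is moved by more than 30 mm (distance of bottle from where it was at the start of the episode above 0.03 m).
Of tin_a, tin_b, tin_c, tin_d only 2 to 4 are there at a start; the rules pass over those that are not, and their reading is None.
At some moment in a run one of tin_a, tin_b, tin_c, tin_d may be knocked a few centimetres aside while the robot is not near it.
It also fails if it takes over 210 s, if anything falls off the work surface, if the arm or the gripper's body presses on something with over 40 N, if the wrist force passes 120 N, or if a joint passes its speed limit or range.

ROBOT

A 6-joint arm with a two-finger parallel gripper is mounted at the origin on the work surface. World frame = base frame: x ahead of the robot, y to its left, z up, the work surface at z = 0. Lengths are in m, angles in rad, forces in N, time in s.
With the tool pointing down it reaches from about 0.35 to 0.975 m from the base axis. Payload 4.9 kg.
Tool frame: the origin (TCP) lies midway between the tips of the shut fingers; the grasp point (between the pads) lies 19 mm behind it; z points along the fingers, y is the line along which they close (so a half turn about z gives the same grasp; the last joint's range is limited). The gripper opens to 85 mm and grips with 20 to 120 N. Pads are 22 mm wide; open, the fingers measure 114 mm over their backs; the gripper's body (76 mm by 85 mm) begins 54 mm behind the grasp point. The pads swing forward as they close: fully open they stand 13 mm farther back than shut.
Start: joints at [1.133, 0.053, 1.613, -0, 1.476, -0.119], TCP at [0.196, 0.593, 0.231] pointing down, gripper open.
Joint ranges: [-3.01, 3.01], [-1.01, 2.22], [0.06, 2.58], [-1.02, 4.17], [0.09, 2.62], [-3.14, 3.14]. Speed limits (rad/s): [2.57, 2.57, 3.14, 3.14, 3.14, 3.14].

INTERFACE

Orientations are given as a rotation vector (axis times angle).
In Python, from station import telemetry, optics, ctrl gives the robot as it stands.
- The arm moves only by the shell command python3 -m pendant 'ROWS' [FORCE]. ROWS is JSON, one flat list of numbers, 7 for each row, row after row: the turn, a rotation vector about the tool's x, y, z as a fraction of full scale, then the shift along the tool's x, y, z as a fraction of full scale, then the opening, from 0 (shut) to 1 (fully open). In form: [ax, ay, az, tx, ty, tz, fingers, ax, ay, az, tx, ty, tz, fingers, ...]. A call has 1 to 12 rows; each row is the pose to reach, as a shift and turn from the pose commanded when the call began, along the tool's axes at that moment; what a row does not reach only later rows make up. Full scale, the value 1, is 300 mm for a shift and 30 degrees for a turn. A row lasts 1/8 s, in which the tool goes at most 62.5 mm and 10.7 degrees, less where a joint would pass 70% of its speed; a pose out of reach is approached as far as the arm can. A call with a number of a shift or a turn outside -1 to 1 is refused whole. A call with a gripper value outside its range is refused whole. The fingers move at their own pace and stop on an object; FORCE is the grip in N (left out, the last holds). Time passes only in rows, so rows that repeat a pose let the fingers close. It gives the time, the measured TCP pose, the force, the opening and the grip force at its end, in the units of the state.
- telemetry.get_obs(): the state, without advancing time (a new reading comes with each control period).
- optics.get_image(name): name is "scene" or "top" or "wrist"; returns a dict with "image" (420x560x3 uint8, red, green, blue), "depth" (420x560 float32, m along the optical axis (not along the pixel's ray), 0 where there is no reading), "fx", "fy", "cx", "cy" (pixels), "rvec" (rotation vector, rad) and "tvec" (3), from world to camera coordinates, as OpenCV has them. Camera axes: x right, y down, z forward; pixel columns grow to the right and rows downward; lengths in m; the calibration is good to about 2 mm. The wrist camera is an equidistant fisheye: a pixel r from the principal point sees the ray r / f radians off the axis. A picture is of the moment at which its call begins.
- ctrl.finish_job(): hands the job in; it is judged then, once.
The state is a dict: "t": time; "q": joint angles; "dq": joint speeds; "effort": joint torques, N m; "tool_pos": TCP position; "tool_rot": TCP orientation; "contact_force": force on the tool from outside, world axes, zero at the start; "wrist_torque": the same for the moment, N m; "opening": finger opening in m; "grip_force": force on a finger pad.
Only numpy, scipy, OpenCV 4.12 (cv2) and the standard library are available. Lean on these libraries where they do the work, as an engineer would, in place of code of your own. Each camera call takes 0.05 s, during which the arm holds its last target. There are 200 camera calls.

## Working session

There is one attempt and no reset: what is moved stays moved. The work goes in short steps, Python scripts to look and compute and a shell command to move; the robot and the scene stay as the last step left them, time stands still between calls to the robot, and variables do not carry over. Pictures are saved under pics/ and viewed, at most 14 in all, crops included, and the job is handed in when it is done.

```bash
mkdir -p pics; ls; cat > h.py <<'E'
import numpy as np, cv2
from station import telemetry, optics
from scipy.spatial.transform import Rotation as R
def cam(n):
    d=optics.get_image(n); d['R']=R.from_rotvec(np.ravel(d['rvec'])).as_matrix(); d['t']=np.ravel(d['tvec']); return d
def cloud(d):
    h,w=d['depth'].shape; v,u=np.mgrid[:h,:w]; z=d['depth']
    P=np.stack([(u-d['cx'])/d['fx']*z,(v-d['cy'])/d['fy']*z,z],-1)
    return (P-d['t'])@d['R']
def ray(d,u,v,z):
    r=np.array([(u-d['cx'])/d['fx'],(v-d['cy'])/d['fy'],1])@d['R']; c=-d['t']@d['R']
    return c+r*(z-c[2])/r[2]
def save(d,n,crop=None,s=1):
    im=cv2.cvtColor(d['image'],cv2.COLOR_RGB2BGR)
    if crop: a,b,c,e=crop; im=im[b:e,a:c]
    cv2.imwrite('pics/'+n,cv2.resize(im,None,fx=s,fy=s,interpolation=cv2.INTER_CUBIC))
E
python3 - <<'E'
from h import *
for n in('top','scene'):
    d=cam(n); save(d,n+'0.png'); np.savez(n+'0.npz',**d); print(n,d['fx'],d['cx'],d['cy'],-d['t']@d['R'])
o=telemetry.get_obs(); print({k:np.round(v,3) for k,v in o.items()}); print(R.from_rotvec(o['tool_rot']).as_matrix().round(3))
E
```

```text
pics
top 383.22725238028164 282.96508850796477 204.7344637612281 [0.44815575 0.10023765 0.90920317]
scene 381.10401269718085 271.7278791398347 211.18636272344492 [1.16379731 0.08298703 0.77689668]
{'t': np.float64(0.1), 'q': array([ 1.133,  0.053,  1.614,  0.   ,  1.476, -0.119]), 'dq': array([ 0.001, -0.002, -0.005,  0.001, -0.   ,  0.   ]), 'effort': array([-1.0000e-03, -3.9490e+01, -3.7136e+01, -0.0000e+00,  4.0000e-03,
        0.0000e+00]), 'tool_pos': array([0.196, 0.593, 0.23 ]), 'tool_rot': array([-4.990e-01, -3.101e+00,  3.000e-03]), 'contact_force': array([-0.021, -0.502, -0.475]), 'wrist_torque': array([ 0.005,  0.015, -0.   ]), 'grip_force': np.float64(0.0), 'opening': np.float64(0.085)}
[[-0.95   0.313 -0.001]
 [ 0.313  0.95  -0.002]
 [ 0.    -0.002 -1.   ]]
```

View pics/top0.png

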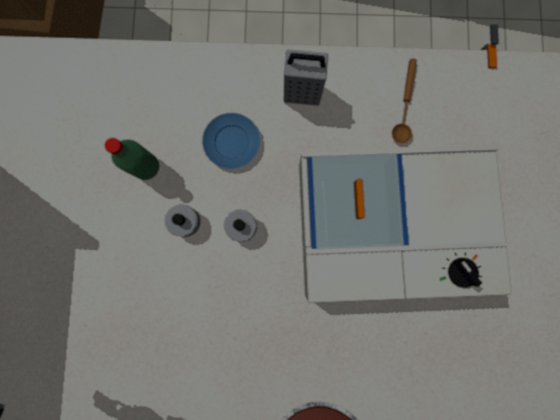

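View pics/scene0.png

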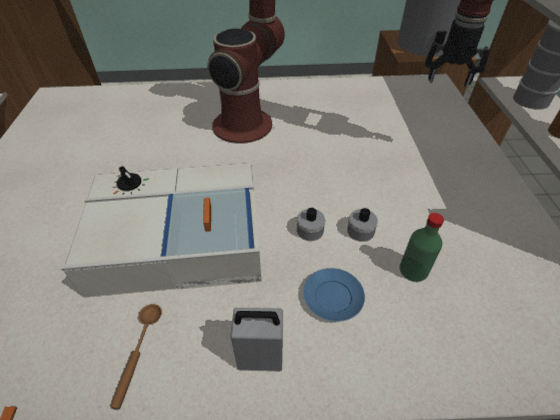

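The top view shows two tins (knobs near 179,219 and 238,225), the handle at (360,199), the dial at (463,271) with green mark (443,279) and orange mark (475,257), the plate at (231,141) and the bottle at (135,158). The scene view agrees with this and shows no further tins.

```bash
python3 - <<'E'
from h import *
def blob(m,name,d,z,box):
    a,b,c,e=box; M=np.zeros(m.shape,np.uint8); M[b:e,a:c]=m[b:e,a:c]
    n,l,s,c=cv2.connectedComponentsWithStats(M); 
    for i in range(1,n):
        if s[i,4]>5:
            cnt=cv2.findContours((l==i).astype(np.uint8),0,1)[0][0]; r=cv2.minAreaRect(cnt)
            print(name,s[i,4],c[i].round(1),ray(d,*c[i],z).round(4),'rect',np.round(r[0],1),np.round(r[1],1),round(r[2],1))
d=dict(np.load('top0.npz')); H=cv2.cvtColor(d['image'],cv2.COLOR_RGB2HSV); h,s,v=cv2.split(H); P=cloud(d)
org=(h<18)&(s>150)&(v>90)
blob(org,'handle',d,.153,(330,160,390,230))
blob(org,'orangemark',d,.112,(430,245,500,300))
blob((h>40)&(h<85)&(s>80),'green',d,.112,(430,240,500,300))
blob((v<60),'dial',d,.14,(430,240,500,300))
blob((v<60),'knobs',d,.078,(160,200,270,245))
blob((h>95)&(h<125)&(s>140),'blue edge',d,.119,(290,140,430,260))
blob((h<6)&(s>150),'cap',d,.19,(90,120,140,170))
blob((h>95)&(h<125)&(s>120),'plate',d,.02,(190,100,270,180))
# tops from depth
for n,u0,v0,lo,hi in[('t1',182,220,.07,.085),('t2',240,225,.07,.085),('t1b',182,220,.045,.055),('t2b',240,225,.045,.055),('dialbar',463,271,.145,.16),('skirt',463,271,.118,.128),('handle',360,199,.145,.16)]:
    Q=P[v0-30:v0+30,u0-30:u0+30].reshape(-1,3); Q=Q[(Q[:,2]>lo)&(Q[:,2]<hi)]
    if len(Q): print(n,len(Q),Q.min(0).round(4),Q.max(0).round(4),Q.mean(0).round(4),((Q.min(0)+Q.max(0))/2).round(4))
m=(P[...,2]>.1)&(P[...,2]<.125); m[:,:290]=0
c=max(cv2.findContours(m.astype(np.uint8),0,1)[0],key=cv2.contourArea)
r=cv2.minAreaRect(P[...,:2][c[:,0,1],c[:,0,0]].astype(np.float32)*1000); print('warmer',r,cv2.boxPoints(r).round(1).tolist())
save(d,'dial0.png',(425,235,505,300),8)
E
```

```text
handle 235 [359.6 198.2] [ 0.5567 -0.0571  0.153 ] rect [359.6 198.1] [38.1  6.2] 86.4
orangemark 7 [474.7 256.7] [ 0.4463 -0.3044  0.112 ] rect [474.8 256.8] [0.7 4.2] 45.0
green 12 [442.8 278.1] [ 0.4011 -0.2368  0.112 ] rect [442.6 278.2] [1.8 5.4] 63.4
dial 702 [463.8 273.4] [ 0.413  -0.2671  0.14  ] rect [463.6 272.4] [29.9 30.9] 84.3
knobs 76 [195.4 225.4] [0.4988 0.2835 0.078 ] rect [194.2 225.5] [ 8.9 26.4] 22.6
knobs 140 [178.9 219.6] [0.5105 0.3199 0.078 ] rect [178.8 219.4] [14.3 10.7] 26.6
knobs 120 [239.1 224.8] [0.5024 0.1891 0.078 ] rect [239.1 224.8] [12.5 10.3] 26.6
blue edge 286 [402.3 200.1] [ 0.5598 -0.1534  0.119 ] rect [402.3 198.6] [89.4  3.5] 85.6
blue edge 312 [311.4 202.5] [0.55   0.0363 0.119 ] rect [311.4 202.5] [89.2  3.5] 87.2
cap 193 [113.1 145.6] [0.6411 0.4244 0.19  ] rect [113.3 145.8] [16.9 13.9] 33.7
plate 2338 [230.8 140.4] [0.7069 0.2227 0.02  ] rect [230.5 140.5] [53. 55.] 90.0
t1 115 [0.5007 0.3133 0.0702] [0.5251 0.3381 0.0804] [0.5128 0.3255 0.0767] [0.5129 0.3257 0.0753]
t2 109 [0.4931 0.1805 0.0716] [0.5175 0.2049 0.0825] [0.5045 0.1921 0.077 ] [0.5053 0.1927 0.077 ]
t1b 689 [0.4781 0.2897 0.0451] [0.5484 0.3617 0.0533] [0.5124 0.3244 0.0491] [0.5132 0.3257 0.0492]
t2b 698 [0.4681 0.1564 0.045 ] [0.5404 0.2286 0.0532] [0.5039 0.1915 0.0491] [0.5043 0.1925 0.0491]
dialbar 228 [ 0.3895 -0.2953  0.1451] [ 0.4395 -0.253   0.1556] [ 0.415  -0.2736  0.1506] [ 0.4145 -0.2742  0.1504]
skirt 601 [ 0.3848 -0.3379  0.118 ] [ 0.4773 -0.2152  0.1276] [ 0.4277 -0.2711  0.1215] [ 0.431  -0.2765  0.1228]
handle 286 [ 0.5191 -0.0666  0.145 ] [ 0.5962 -0.0485  0.1549] [ 0.5569 -0.057   0.1515] [ 0.5577 -0.0576  0.15  ]
warmer ((514.5972290039062, -158.87216186523438), (313.57122802734375, 420.5471496582031), 3.5828659534454346) [[345.0, 41.20000076293945], [371.29998779296875, -378.5], [684.2000122070312, -358.8999938964844], [657.9000244140625, 60.79999923706055]]
```

View pics/dial0.png

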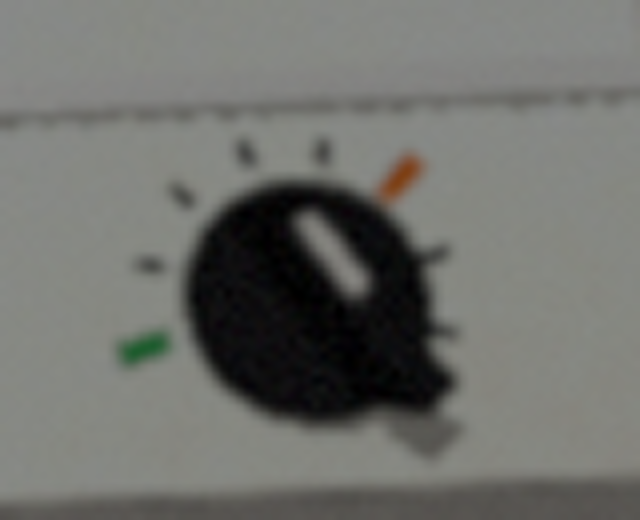

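```bash
python3 - <<'E'
from h import *
d=dict(np.load('top0.npz')); P=cloud(d)
Q=P[240:302,433:493].reshape(-1,3); Q=Q[(Q[:,2]>.143)&(Q[:,2]<.157),:2]
r=cv2.minAreaRect((Q*1000).astype(np.float32)); print('bar',r)
c=Q.mean(0);w,V=np.linalg.eigh(np.cov(Q.T)); print(c,np.degrees(np.arctan2(V[1,1],V[0,1])))
a=ray(d,425+360/8,235+290/8,.152);b=ray(d,425+303/8,235+215/8,.152); print(a,b,np.degrees(np.arctan2(*(b-a)[[1,0]])))
for n,(u,v) in dict(g=(145,347),m1=(150,265),m2=(180,195),m3=(245,155),m4=(322,150),o=(402,178),m6=(436,256),m7=(445,331)).items():
    q=ray(d,425+u/8,235+v/8,.112)[:2]-r[0]/np.float64(1000); print(n,np.degrees(np.arctan2(q[1],q[0])).round(1))
E
```

```text
bar ((414.77227783203125, -274.73138427734375), (57.509944915771484, 13.8546781539917), 37.36505889892578)
[ 0.4149305  -0.27333798] -142.45555263761727
[ 0.41794732 -0.27381424  0.152     ] [ 0.4357921  -0.26039029  0.152     ] 36.952742937691795
g 110.9
m1 79.3
m2 47.6
m3 15.6
m4 -15.3
o -45.3
m6 -74.6
m7 -101.6
```

```bash
cat > plan.py <<'E'
# usage: plan.py x y z ydir [x y z ydir ...]: prints row fractions for successive calls from the present pose (tool down)
import sys, numpy as np
from station import telemetry
from scipy.spatial.transform import Rotation as R
o=telemetry.get_obs(); p=np.array(o['tool_pos']); M=R.from_rotvec(o['tool_rot'])
print('now',p.round(4),'ydir',np.degrees(np.arctan2(M.as_matrix()[1,1],M.as_matrix()[0,1])).round(1),'tilt',np.degrees(np.arccos(-M.as_matrix()[2,2])).round(2))
a=list(map(float,sys.argv[1:]))
for i in range(0,len(a),4):
    q=np.array(a[i:i+3]); y=np.radians(a[i+3]); c,s=np.cos(y),np.sin(y)
    N=R.from_matrix(np.array([[-s,c,0],[c,s,0],[0,0,-1]]))
    rv=np.degrees((M.inv()*N).as_rotvec())/30; t=M.inv().apply(q-p)/.3
    print(np.r_[rv,t].round(4).tolist(), 'TOO BIG' if max(abs(np.r_[rv,t]))>1 else ''); p,M=q,N
E
python3 plan.py .33 .40 .25 42 .40 .17 .25 12.5 .43 -.05 .25 -17 .43 -.2 .25 -46.5 .4145 -.274 .20 -52.6 .4145 -.274 .128 -52.6
```

```text
now [0.1956 0.593  0.2302] ydir 71.7 tilt 0.11
[-0.0036, 0.0005, 0.9911, -0.627, -0.4706, -0.0654] 
[0.0, 0.0, 0.9833, -0.7259, -0.3396, 0.0] 
[0.0, 0.0, 0.9833, -0.7376, -0.0611, 0.0] 
[0.0, 0.0, 0.9833, -0.4782, 0.1462, 0.0] 
[0.0, 0.0, 0.2033, -0.2073, 0.1434, 0.1667] 
[0.0, 0.0, 0.0, 0.0, 0.0, 0.24]
```

```bash

python3 -m pendant '[0,0,0.99,-0.627,-0.471,-0.065,0.5,0,0,0.99,-0.627,-0.471,-0.065,0.5,0,0,0.99,-0.627,-0.471,-0.065,0.5,0,0,0.99,-0.627,-0.471,-0.065,0.5,0,0,0.99,-0.627,-0.471,-0.065,0.5]'
python3 -m pendant '[0,0,0.98,-0.726,-0.34,0,0.5,0,0,0.98,-0.726,-0.34,0,0.5,0,0,0.98,-0.726,-0.34,0,0.5,0,0,0.98,-0.726,-0.34,0,0.5,0,0,0.98,-0.726,-0.34,0,0.5]'
python3 -m pendant '[0,0,0.98,-0.738,-0.061,0,0.5,0,0,0.98,-0.738,-0.061,0,0.5,0,0,0.98,-0.738,-0.061,0,0.5,0,0,0.98,-0.738,-0.061,0,0.5,0,0,0.98,-0.738,-0.061,0,0.5]'
python3 -m pendant '[0,0,0.98,-0.478,0.146,0,0.5,0,0,0.98,-0.478,0.146,0,0.5,0,0,0.98,-0.478,0.146,0,0.5,0,0,0.98,-0.478,0.146,0,0.5,0,0,0.98,-0.478,0.146,0,0.5]'
python3 plan.py .4145 -.274 .20 -52.6 .4145 -.274 .128 -52.6
```

```text
t: 0.72
tool_pos: [0.3318, 0.3982, 0.2508]
tool_rot: [1.284, 2.867, 0.0]
contact_force: [-0.3, 0.9, -0.4]
opening: 0.0426
grip_force: 0.0
t: 1.35
tool_pos: [0.4008, 0.1684, 0.2505]
tool_rot: [-1.969, -2.447, 0.0]
contact_force: [-0.4, 1.1, -0.0]
opening: 0.0427
grip_force: 0.0
t: 1.98
tool_pos: [0.4312, -0.0499, 0.2504]
tool_rot: [-2.522, -1.871, 0.0]
contact_force: [-0.2, 0.2, -1.0]
opening: 0.0429
grip_force: 0.0
t: 2.6
tool_pos: [0.432, -0.1977, 0.2506]
tool_rot: [-2.911, -1.178, -0.0]
contact_force: [0.3, -0.5, 0.4]
opening: 0.0427
grip_force: 0.0
now [ 0.432  -0.1977  0.2506] ydir -45.9 tilt 0.07
[-0.0019, -0.0011, 0.2222, -0.2189, 0.1424, 0.1682] 
[0.0, 0.0, 0.0, 0.0, 0.0, 0.24]
```

```bash

python3 -m pendant '[0,0,0.222,-0.219,0.142,0.168,0.5,0,0,0.222,-0.219,0.142,0.168,0.5,0,0,0.222,-0.219,0.142,0.168,0.5,0,0,0.222,-0.219,0.142,0.168,0.5]'
python3 -m pendant '[0,0,0,0,0,0.12,0.5,0,0,0,0,0,0.235,0.5,0,0,0,0,0,0.235,0.5,0,0,0,0,0,0.235,0.5]'
python3 -m pendant '[0,0,0,0,0,0,0.1,0,0,0,0,0,0,0.1,0,0,0,0,0,0,0,0,0,0,0,0,0,0,0,0,0,0,0,0,0]' 40
```

```text
t: 3.1
tool_pos: [0.4144, -0.2746, 0.2011]
tool_rot: [2.976, 1.005, 0.002]
contact_force: [0.2, -1.3, -0.8]
opening: 0.0424
grip_force: 0.0
t: 3.6
tool_pos: [0.4148, -0.2759, 0.132]
tool_rot: [2.975, 1.003, 0.002]
contact_force: [0.4, -0.1, 0.4]
opening: 0.0427
grip_force: 0.0
t: 4.22
tool_pos: [0.4151, -0.2773, 0.1322]
tool_rot: [2.974, 1.0, 0.004]
contact_force: [3.4, -2.6, 5.9]
opening: 0.0126
grip_force: 45.6
```

```bash

python3 -m pendant '[0,0,-0.33,0,0,0,0,0,0,-0.66,0,0,0,0,0,0,-1,0,0,0,0,0,0,-1,0,0,0,0]'
python3 -m pendant '[0,0,-0.33,0,0,0,0,0,0,-0.66,0,0,0,0,0,0,-1,0,0,0,0,0,0,-1,0,0,0,0]'
python3 -m pendant '[0,0,-0.25,0,0,0,0,0,0,-0.25,0,0,0,0,0,0,-0.25,0,0,0,0]'
python3 -c "
from h import *
o=telemetry.get_obs();print(o['wrist_torque'],o['contact_force'])"; python3 plan.py
```

```text
t: 4.72
tool_pos: [0.4156, -0.2778, 0.1322]
tool_rot: [2.61, 1.735, 0.003]
contact_force: [6.3, -4.6, 3.9]
opening: 0.013
grip_force: 45.3
t: 5.22
tool_pos: [0.4164, -0.2779, 0.1322]
tool_rot: [2.071, 2.35, 0.002]
contact_force: [9.2, -5.4, 2.0]
opening: 0.0128
grip_force: 45.1
t: 5.6
tool_pos: [0.4166, -0.2779, 0.1323]
tool_rot: [1.914, 2.479, 0.001]
contact_force: [10.7, -5.5, 1.0]
opening: 0.013
grip_force: 45.0
[-0.77817491 -1.38664873  0.07333349] [10.70736975 -5.50545028  1.04347532]
now [ 0.4166 -0.2779  0.1323] ydir 14.7 tilt 0.57
```

```bash

python3 -m pendant '[0,0,0,0,0,0,0.5,0,0,0,0,0,0,0.5,0,0,0,0,0,0,0.5]'
python3 -m pendant '[0,0,0,0,0,-0.15,0.5,0,0,0,0,0,-0.35,0.5,0,0,0,0,0,-0.5,0.5,0,0,0,0,0,-0.5,0.5]'
python3 - <<'E'
from h import *
d=cam('wrist'); save(d,'w1.png'); np.savez('w1.npz',**d)
E
```

```text
t: 5.98
tool_pos: [0.4129, -0.2754, 0.1291]
tool_rot: [-1.918, -2.485, -0.0]
contact_force: [-0.3, -0.0, -0.9]
opening: 0.0433
grip_force: 0.0
t: 6.48
tool_pos: [0.4149, -0.2772, 0.285]
tool_rot: [1.914, 2.48, -0.001]
contact_force: [-0.0, -1.4, -0.2]
opening: 0.0424
grip_force: 0.0
```

View pics/w1.png

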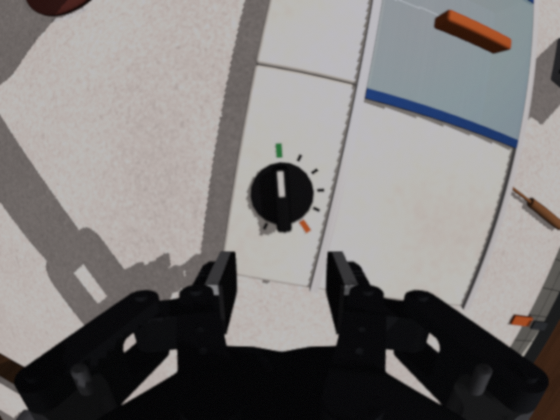

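```bash
python3 plan.py .5547 -.0174 .2 3.6 .5547 -.0174 .131 3.6 .5660 -.197 .131 3.6 .568 -.229 .131 3.6
```

```text
now [ 0.414  -0.2764  0.2818] ydir 14.7 tilt 0.19
[0.004, 0.0051, 0.3691, 0.7171, 0.6718, 0.2718] 
[0.0, 0.0, 0.0, 0.0, 0.0, 0.23] 
[0.0, 0.0, 0.0, -0.5999, 0.0, 0.0] 
[0.0, 0.0, 0.0, -0.1069, -0.0, 0.0]
```

```bash

python3 -m pendant '[0.004,0.005,0.369,0.717,0.672,0.27,0,0.004,0.005,0.369,0.717,0.672,0.27,0,0.004,0.005,0.369,0.717,0.672,0.27,0,0.004,0.005,0.369,0.717,0.672,0.27,0,0.004,0.005,0.369,0.717,0.672,0.27,0,0.004,0.005,0.369,0.717,0.672,0.27,0,0.004,0.005,0.369,0.717,0.672,0.27,0]'
python3 -m pendant '[0,0,0,0,0,0.23,0,0,0,0,0,0,0.23,0,0,0,0,0,0,0.23,0]'
python3 -m pendant '[0,0,0,-0.1,0,0,0,0,0,0,-0.2,0,0,0,0,0,0,-0.3,0,0,0,0,0,0,-0.4,0,0,0,0,0,0,-0.5,0,0,0,0,0,0,-0.6,0,0,0,0,0,0,-0.6,0,0,0]'
python3 plan.py .568 -.229 .131 3.6
```

```text
t: 7.4
tool_pos: [0.5529, -0.0166, 0.1969]
tool_rot: [-2.146, -2.286, 0.004]
contact_force: [0.0, -0.8, -0.5]
opening: -0.0001
grip_force: 0.0
t: 7.78
tool_pos: [0.5536, -0.0176, 0.1303]
tool_rot: [-2.15, -2.286, 0.001]
contact_force: [-0.0, 0.1, 0.6]
opening: -0.0001
grip_force: 0.0
t: 8.65
tool_pos: [0.5665, -0.1989, 0.1327]
tool_rot: [2.153, 2.286, 0.002]
contact_force: [0.1, 1.0, 0.2]
opening: -0.0001
grip_force: 0.0
now [ 0.5665 -0.1989  0.1327] ydir 3.4 tilt 0.1
[0.0033, 0.0004, -0.0058, -0.1006, -0.0012, 0.0057]
```

```bash

python3 -m pendant '[0,0,0,-0.06,0,0,0,0,0,0,-0.1,0,0,0,0,0,0,-0.12,0,0,0,0,0,0,-0.14,0,0,0,0,0,0,-0.14,0,0,0]'
python3 - <<'E'
from h import *
d=cam('top'); save(d,'top2.png'); np.savez('top2.npz',**d)
E
```

```text
t: 9.28
tool_pos: [0.5677, -0.2287, 0.1305]
tool_rot: [-2.134, -2.278, -0.019]
contact_force: [-5.8, 32.1, 16.3]
opening: 0.0001
grip_force: 16.5
```

View pics/top2.png

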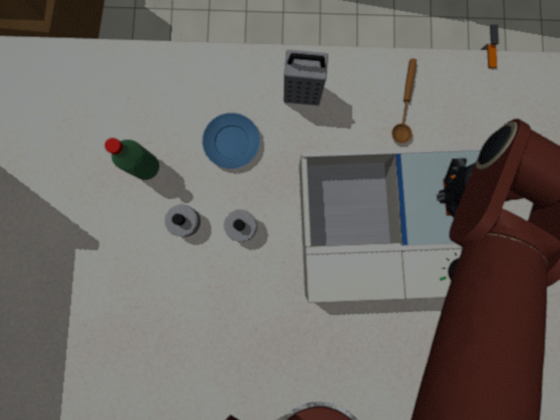

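The cover is against its open stop. The bay floor is now visible (about 310–395, 160–245), and both tins are where they were.

```bash

python3 -m pendant '[0,0,0,0.05,0,-0.02,0,0,0,0,0.05,0,-0.2,0,0,0,0,0.05,0,-0.4,0]'
python3 - <<'E'
from h import *
d=cam('top'); P=cloud(d); ux=np.array([.998,.0625]); uy=np.array([-.0625,.998])
W=np.array([.5146,-.1589])
def loc(Q): q=Q[:,:2]-W; return np.c_[q@ux,q@uy]
Q=P[140:260,295:410].reshape(-1,3)
F=loc(Q[(Q[:,2]>.02)&(Q[:,2]<.036)]); print('floor',len(F),np.percentile(F,[1,50,99],axis=0).round(4))
# bay wall inner edges at z~.112
b=Q[(Q[:,2]<.1)]; b=loc(b); print('below .1',np.percentile(b,[.5,99.5],axis=0).round(4))
for n,u0,v0 in[('t1',182,220),('t2',240,225)]:
    K=P[v0-30:v0+30,u0-30:u0+30].reshape(-1,3)
    for lo,hi in((.072,.085),(.045,.055)):
        k=K[(K[:,2]>lo)&(K[:,2]<hi)]; print(n,((k.min(0)+k.max(0))/2).round(4))
E
python3 plan.py
```

```text
t: 9.7
tool_pos: [0.5663, -0.2232, 0.2492]
tool_rot: [-2.146, -2.286, 0.003]
contact_force: [0.8, -0.2, -0.4]
opening: 0.0004
grip_force: 0.0
floor 6534 [[-0.0392  0.0103]
 [ 0.0527  0.1015]
 [ 0.148   0.1929]]
below .1 [[-0.0603 -0.0494]
 [ 0.2142  0.2233]]
t1 [0.5129 0.326  0.0776]
t1 [0.5133 0.3258 0.0498]
t2 [0.5052 0.1928 0.077 ]
t2 [0.5043 0.1925 0.0492]
now [ 0.5703 -0.2254  0.2613] ydir 3.6 tilt 0.64
```

```bash
python3 plan.py .535 -.02 .25 3.6 .505 .1927 .15 3.6 .505 .1927 .056 3.6
```

```text
now [ 0.5703 -0.2254  0.2613] ydir 3.6 tilt 0.64
[0.018, 0.0118, 0.0005, 0.6909, -0.0745, 0.0328] 
[0.0, 0.0, 0.0, 0.7139, -0.0553, 0.3333] 
[0.0, 0.0, 0.0, 0.0, 0.0, 0.3133]
```

```bash

python3 -m pendant '[0,0,0,0.69,-0.075,0.03,0.6,0,0,0,0.69,-0.075,0.03,0.6,0,0,0,0.69,-0.075,0.03,0.6,0,0,0,0.69,-0.075,0.03,0.6]'
python3 -m pendant '[0,0,0,0.714,-0.055,0.333,0.6,0,0,0,0.714,-0.055,0.333,0.6,0,0,0,0.714,-0.055,0.333,0.6,0,0,0,0.714,-0.055,0.333,0.6,0,0,0,0.714,-0.055,0.333,0.6,0,0,0,0.714,-0.055,0.333,0.6,0,0,0,0.714,-0.055,0.333,0.6]'
python3 plan.py .505 .1927 .056 3.6
```

```text
t: 10.25
tool_pos: [0.5311, -0.016, 0.2408]
tool_rot: [-2.145, -2.292, 0.0]
contact_force: [-0.6, 0.1, -0.1]
opening: 0.0511
grip_force: 0.0
t: 11.12
tool_pos: [0.5028, 0.1935, 0.1427]
tool_rot: [-2.151, -2.287, -0.002]
contact_force: [-0.2, 0.6, 0.6]
opening: 0.0516
grip_force: 0.0
now [0.5028 0.1935 0.1427] ydir 3.5 tilt 0.13
[-0.0005, -0.0042, -0.0035, -0.0038, 0.0074, 0.2889]
```

```bash

python3 -m pendant '[0,0,0,-0.004,0.007,0.15,0.6,0,0,0,-0.004,0.007,0.286,0.6,0,0,0,-0.004,0.007,0.286,0.6,0,0,0,-0.004,0.007,0.286,0.6]'
python3 -m pendant '[0,0,0,0,0,0,0.2,0,0,0,0,0,0,0,0,0,0,0,0,0,0,0,0,0,0,0,0,0,0,0,0,0,0,0,0]' 40
python3 -m pendant '[0,0,0,0,0,-0.1,0,0,0,0,0,0,-0.3,0,0,0,0,0,0,-0.5,0,0,0,0,0,0,-0.5,0,0,0,0,0,0,-0.5,0]'
python3 plan.py .562 -.053 .21 3.6
```

```text
t: 11.62
tool_pos: [0.5051, 0.1935, 0.0578]
tool_rot: [-2.151, -2.288, -0.004]
contact_force: [0.4, 0.6, -0.1]
opening: 0.0511
grip_force: 0.0
t: 12.25
tool_pos: [0.5055, 0.1941, 0.0584]
tool_rot: [-2.15, -2.29, -0.005]
contact_force: [0.6, -1.2, 6.8]
opening: 0.0244
grip_force: 39.8
t: 12.88
tool_pos: [0.503, 0.1933, 0.2045]
tool_rot: [-2.147, -2.287, 0.003]
contact_force: [-0.1, -0.4, -3.4]
opening: 0.0246
grip_force: 40.4
now [0.503  0.1933 0.2045] ydir 3.6 tilt 0.28
[-0.0084, -0.004, 0.0003, -0.8319, 0.1446, -0.0207]
```

```bash
python3 plan.py .598 -.086 .21 3.6 .598 -.086 .089 3.6
```

```text
now [0.503  0.1933 0.2045] ydir 3.6 tilt 0.28
[-0.0084, -0.004, 0.0003, -0.9492, 0.2574, -0.0215] 
[0.0, 0.0, 0.0, 0.0, 0.0, 0.4033]
```

```bash

python3 -m pendant '[0,0,0,-0.2,0.06,-0.02,0,0,0,0,-0.35,0.12,-0.02,0,0,0,0,-0.5,0.18,-0.02,0,0,0,0,-0.65,0.22,-0.02,0,0,0,0,-0.8,0.25,-0.02,0,0,0,0,-0.94,0.256,-0.02,0,0,0,0,-0.94,0.256,-0.02,0,0,0,0,-0.94,0.256,-0.02,0,0,0,0,-0.94,0.256,-0.02,0]'
python3 plan.py .598 -.086 .089 3.6
```

```text
t: 14.0
tool_pos: [0.5976, -0.082, 0.2096]
tool_rot: [-2.145, -2.288, 0.001]
contact_force: [-0.3, -0.3, -4.1]
opening: 0.0243
grip_force: 40.2
now [ 0.5976 -0.082   0.2096] ydir 3.7 tilt 0.32
[-0.0085, -0.0065, 0.0026, -0.0149, 0.0023, 0.4018]
```

```bash

python3 -m pendant '[0,0,0,0,0,0.12,0,0,0,0,0,0,0.24,0,0,0,0,0,0,0.36,0,0,0,0,0,0,0.4,0,0,0,0,0,0,0.4,0,0,0,0,0,0,0.4,0]'
```

```text
t: 14.75
tool_pos: [0.5994, -0.083, 0.0931]
tool_rot: [-2.15, -2.291, -0.002]
contact_force: [0.3, 0.1, -4.2]
opening: 0.0245
grip_force: 40.2
```

```bash

python3 -m pendant '[0,0,0,0,0,0.01,0,0,0,0,0,0,0.018,0,0,0,0,0,0,0.018,0]'
```

```text
t: 15.12
tool_pos: [0.5987, -0.0828, 0.0869]
tool_rot: [-2.149, -2.289, -0.002]
contact_force: [-1.3, 3.0, 3.8]
opening: 0.0242
grip_force: 40.8
```

```bash

python3 -m pendant '[0,0,0,0,0,0,0.5,0,0,0,0,0,0,0.5,0,0,0,0,0,0,0.5,0,0,0,0,0,-0.2,0.5,0,0,0,0,0,-0.4,0.5,0,0,0,0,0,-0.4,0.5]'
python3 plan.py .55 .12 .2 3.6 .513 .326 .15 3.6 
```

```text
t: 15.88
tool_pos: [0.6019, -0.0842, 0.2132]
tool_rot: [2.145, 2.284, 0.009]
contact_force: [1.0, 0.4, 0.1]
opening: 0.0424
grip_force: 0.0
now [ 0.6019 -0.0842  0.2132] ydir 3.6 tilt 0.58
[0.0191, 0.0036, 0.0001, 0.6902, -0.1304, 0.0416] 
[0.0, 0.0, 0.0, 0.6931, -0.08, 0.1667]
```

```bash

python3 -m pendant '[0,0,0,0.69,-0.13,0.03,0.6,0,0,0,0.69,-0.13,0.03,0.6,0,0,0,0.69,-0.13,0.03,0.6,0,0,0,0.69,-0.13,0.03,0.6,0,0,0,0.69,-0.13,0.03,0.6,0,0,0,0.69,-0.13,0.03,0.6]'
python3 - <<'E'
from h import *
d=cam('top'); save(d,'top3.png'); P=cloud(d)
K=P[185:260,130:225].reshape(-1,3)
for lo,hi in((.072,.085),(.045,.055)):
    k=K[(K[:,2]>lo)&(K[:,2]<hi)]; print(len(k),((k.min(0)+k.max(0))/2).round(4),(k.max(0)-k.min(0)).round(3))
E
python3 plan.py .513 .326 .15 3.6
```

```text
t: 16.62
tool_pos: [0.5462, 0.1203, 0.1964]
tool_rot: [-2.149, -2.287, 0.002]
contact_force: [-0.4, -1.0, -1.0]
opening: 0.0513
grip_force: 0.0
115 [0.5129 0.3257 0.0769] [0.024 0.024 0.007]
685 [0.5133 0.3254 0.0495] [0.071 0.072 0.009]
now [0.5464 0.12   0.1967] ydir 3.5 tilt 0.2
[-0.0056, -0.0038, -0.0021, 0.6918, -0.0684, 0.1571]
```

View pics/top3.png

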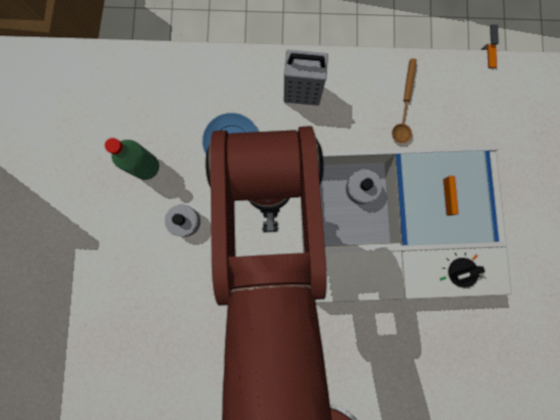

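The first tin stands in the bay (364,187). The dial points at green, the cover is open, and the other tin has not moved (182,220).

```bash

python3 -m pendant '[0,0,0,0.692,-0.068,0.157,0.6,0,0,0,0.692,-0.068,0.157,0.6,0,0,0,0.692,-0.068,0.157,0.6,0,0,0,0.692,-0.068,0.157,0.6,0,0,0,0.692,-0.068,0.157,0.6,0,0,0,0.692,-0.068,0.157,0.6]'
python3 plan.py .513 .3257 .058 3.6
```

```text
t: 17.42
tool_pos: [0.5136, 0.3257, 0.1507]
tool_rot: [-2.15, -2.286, 0.0]
contact_force: [0.8, -0.7, 0.2]
opening: 0.0515
grip_force: 0.0
now [0.5136 0.3257 0.1507] ydir 3.5 tilt 0.16
[-0.004, -0.0036, -0.0028, -0.0005, -0.0012, 0.309]
```

```bash

python3 -m pendant '[0,0,0,0,0,0.15,0.6,0,0,0,0,0,0.308,0.6,0,0,0,0,0,0.308,0.6,0,0,0,0,0,0.308,0.6]'
python3 -m pendant '[0,0,0,0,0,0,0.2,0,0,0,0,0,0,0,0,0,0,0,0,0,0,0,0,0,0,0,0,0,0,0,0,0,0,0,0]' 40
python3 -m pendant '[0,0,0,0,0,-0.1,0,0,0,0,0,0,-0.3,0,0,0,0,0,0,-0.5,0,0,0,0,0,0,-0.5,0,0,0,0,0,0,-0.5,0]'
python3 plan.py .523 .15 .21 3.6 .523 -.022 .21 3.6
```

```text
t: 17.92
tool_pos: [0.5141, 0.3269, 0.0602]
tool_rot: [-2.151, -2.287, -0.004]
contact_force: [0.9, -1.0, 0.4]
opening: 0.0515
grip_force: 0.0
t: 18.55
tool_pos: [0.5141, 0.3279, 0.0612]
tool_rot: [-2.149, -2.289, -0.005]
contact_force: [-2.1, -1.9, 7.5]
opening: 0.0244
grip_force: 39.0
t: 19.18
tool_pos: [0.5124, 0.3268, 0.2077]
tool_rot: [-2.148, -2.288, 0.001]
contact_force: [0.1, 0.1, -3.1]
opening: 0.0244
grip_force: 40.1
now [0.5124 0.3268 0.2077] ydir 3.6 tilt 0.21
[-0.0056, -0.004, 0.0005, -0.5903, -0.002, -0.0089] 
[0.0, 0.0, 0.0, -0.5722, -0.036, 0.0]
```

```bash

python3 -m pendant '[0,0,0,-0.15,0,-0.01,0,0,0,0,-0.3,0,-0.01,0,0,0,0,-0.45,0,-0.01,0,0,0,0,-0.59,0,-0.01,0,0,0,0,-0.59,0,-0.01,0]'
python3 -m pendant '[0,0,0,-0.15,-0.01,0,0,0,0,0,-0.3,-0.02,0,0,0,0,0,-0.45,-0.03,0,0,0,0,0,-0.57,-0.036,0,0,0,0,0,-0.57,-0.036,0,0,0,0,0,-0.57,-0.036,0,0,0,0,0,-0.57,-0.036,0,0]'
python3 plan.py .523 -.022 .095 3.6
```

```text
t: 19.8
tool_pos: [0.5226, 0.1478, 0.2075]
tool_rot: [-2.15, -2.281, 0.007]
contact_force: [0.8, 0.3, -3.5]
opening: 0.0245
grip_force: 40.0
t: 20.68
tool_pos: [0.5237, -0.0199, 0.2096]
tool_rot: [-2.145, -2.289, 0.001]
contact_force: [0.5, -0.1, -2.2]
opening: 0.0244
grip_force: 40.0
now [ 0.5237 -0.0199  0.2096] ydir 3.7 tilt 0.27
[-0.0069, -0.0058, 0.0034, -0.0081, -0.0015, 0.3819]
```

```bash

python3 -m pendant '[0,0,0,0,0,0.12,0,0,0,0,0,0,0.24,0,0,0,0,0,0,0.36,0,0,0,0,0,0,0.38,0,0,0,0,0,0,0.38,0,0,0,0,0,0,0.38,0]'
python3 -m pendant '[0,0,0,0,0,0.01,0,0,0,0,0,0,0.02,0,0,0,0,0,0,0.02,0]'
```

```text
t: 21.42
tool_pos: [0.5253, -0.0209, 0.0986]
tool_rot: [-2.15, -2.29, -0.003]
contact_force: [-0.2, -0.3, -1.7]
opening: 0.0243
grip_force: 40.0
t: 21.8
tool_pos: [0.5235, -0.0208, 0.0902]
tool_rot: [-2.148, -2.287, 0.0]
contact_force: [-0.2, 0.2, -2.0]
opening: 0.0242
grip_force: 40.0
```

```bash

python3 -m pendant '[0,0,0,0,0,0.006,0,0,0,0,0,0,0.006,0]'
```

```text
t: 22.05
tool_pos: [0.5239, -0.021, 0.0894]
tool_rot: [-2.148, -2.288, 0.001]
contact_force: [-3.1, -0.3, 4.2]
opening: 0.0245
grip_force: 40.6
```

```bash

python3 -m pendant '[0,0,0,0,0,0,0.5,0,0,0,0,0,0,0.5,0,0,0,0,0,0,0.5,0,0,0,0,0,-0.2,0.5,0,0,0,0,0,-0.4,0.5,0,0,0,0,0,-0.4,0.5,0,0,0,0,0,-0.4,0.5]'
python3 plan.py .571 -.29 .2 3.6 .571 -.29 .131 3.6
```

```text
t: 22.92
tool_pos: [0.5239, -0.0211, 0.2083]
tool_rot: [-2.148, -2.288, -0.0]
contact_force: [0.1, -0.3, 0.0]
opening: 0.0425
grip_force: 0.0
now [ 0.5239 -0.0211  0.2083] ydir 3.6 tilt 0.19
[-0.0043, -0.0046, 0.0002, -0.9046, 0.1003, 0.0254] 
[0.0, 0.0, 0.0, 0.0, 0.0, 0.23]
```

```bash

python3 -m pendant '[-0.004,-0.005,0,-0.9,0.1,0.01,0,-0.004,-0.005,0,-0.9,0.1,0.01,0,-0.004,-0.005,0,-0.9,0.1,0.01,0,-0.004,-0.005,0,-0.9,0.1,0.01,0,-0.004,-0.005,0,-0.9,0.1,0.01,0,-0.004,-0.005,0,-0.9,0.1,0.01,0,-0.004,-0.005,0,-0.9,0.1,0.01,0,-0.004,-0.005,0,-0.9,0.1,0.01,0]'
python3 plan.py .571 -.29 .131 3.6
python3 - <<'E'
from h import *
d=cam('top'); save(d,'top4.png',(270,120,530,320),3); P=cloud(d); ux=np.array([.998,.0625]); uy=np.array([-.0625,.998]); C=np.array([.561,-.0535])
K=P[145:260,300:400].reshape(-1,3)
for lo,hi in((.1,.111),(.074,.083)):
    k=K[(K[:,2]>lo)&(K[:,2]<hi)]; q=(k[:,:2]-C)@np.c_[ux,uy]; q=q[(abs(q)<.09).all(1)]
    for s in(1,-1):
        w=q[q[:,0]*s>0]; print(lo,len(w),((w.min(0)+w.max(0))/2).round(4),(w.max(0)-w.min(0)).round(3))
E
```

```text
t: 23.92
tool_pos: [0.571, -0.2869, 0.2048]
tool_rot: [-2.148, -2.292, 0.0]
contact_force: [-0.5, 0.4, 0.7]
opening: 0.0
grip_force: 0.0
now [ 0.571  -0.2869  0.2048] ydir 3.7 tilt 0.03
[-0.0008, -0.0005, 0.0039, -0.0103, -0.0004, 0.2459] 
0.1 114 [ 0.0347 -0.0322] [0.024 0.026]
0.1 115 [-0.0375  0.0334] [0.024 0.024]
0.074 665 [ 0.0346 -0.0319] [0.069 0.072]
0.074 734 [-0.037   0.0181] [0.073 0.103]
```

View pics/top4.png

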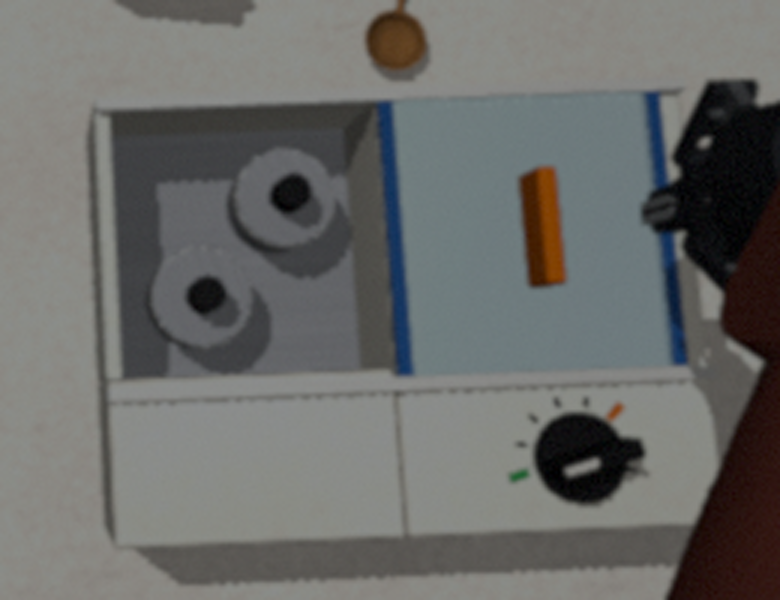

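Both tins stand upright in the bay, at about (±0.035, ∓0.032) from its centre, and the dial is at green. Now I'll shut the cover.

```bash

python3 -m pendant '[0,0,0,0,0,0.12,0,0,0,0,0,0,0.24,0,0,0,0,0,0,0.24,0,0,0,0,0,0,0.24,0]'
python3 -m pendant '[0,0,0,0.1,0,0,0,0,0,0,0.2,0,0,0,0,0,0,0.3,0,0,0,0,0,0,0.4,0,0,0,0,0,0,0.5,0,0,0,0,0,0,0.6,0,0,0,0,0,0,0.66,0,0,0,0,0,0,0.66,0,0,0]'
python3 -m pendant '[0,0,0,0.02,0,0,0,0,0,0,0.04,0,0,0,0,0,0,0.06,0,0,0,0,0,0,0.07,0,0,0,0,0,0,0.07,0,0,0]'
```

```text
t: 24.48
tool_pos: [0.5717, -0.2886, 0.1345]
tool_rot: [2.148, 2.289, 0.0]
contact_force: [0.1, 0.6, 0.2]
opening: -0.0002
grip_force: 0.0
t: 25.48
tool_pos: [0.5593, -0.0904, 0.1344]
tool_rot: [2.147, 2.29, 0.002]
contact_force: [0.7, -0.2, 0.1]
opening: -0.0001
grip_force: 0.0
t: 26.1
tool_pos: [0.5572, -0.07, 0.1328]
tool_rot: [2.15, 2.29, -0.0]
contact_force: [1.0, -1.8, 1.3]
opening: -0.0001
grip_force: 0.7
```

```bash

python3 -m pendant '[0,0,0,0.015,0,0,0,0,0,0,0.03,0,0,0,0,0,0,0.03,0,0,0]'
```

```text
t: 26.48
tool_pos: [0.5572, -0.0699, 0.133]
tool_rot: [2.141, 2.278, -0.02]
contact_force: [2.1, -30.3, -5.1]
opening: 0.0001
grip_force: 15.0
```

The cover is hard against its shut stop. Next is the dial.

```bash

python3 -m pendant '[0,0,0,-0.04,0,0,0,0,0,0,-0.04,0,-0.2,0.3,0,0,0,-0.04,0,-0.35,0.5,0,0,0,-0.04,0,-0.35,0.5]'
python3 - <<'E'
from h import *
d=cam('top'); P=cloud(d)
Q=P[240:302,433:493].reshape(-1,3); Q=Q[(Q[:,2]>.143)&(Q[:,2]<.157),:2]; print(len(Q),cv2.minAreaRect((Q*1000).astype(np.float32)))
E
python3 plan.py .4148 -.2745 .2 17 .4148 -.2745 .131 17
```

```text
t: 26.98
tool_pos: [0.5596, -0.0732, 0.243]
tool_rot: [2.146, 2.286, 0.007]
contact_force: [-0.1, -0.1, 0.3]
opening: 0.0428
grip_force: 0.0
0 ((0.0, 0.0), (0.0, 0.0), 0.0)
now [ 0.5582 -0.0729  0.2399] ydir 3.6 tilt 0.19
[0.0062, 0.0015, -0.446, -0.6404, -0.52, 0.1317] 
[0.0, 0.0, 0.0, 0.0, 0.0, 0.23]
```

```bash

python3 -m pendant '[0,0,-0.446,-0.64,-0.52,0.1,0.5,0,0,-0.446,-0.64,-0.52,0.1,0.5,0,0,-0.446,-0.64,-0.52,0.1,0.5,0,0,-0.446,-0.64,-0.52,0.1,0.5,0,0,-0.446,-0.64,-0.52,0.1,0.5,0,0,-0.446,-0.64,-0.52,0.1,0.5]'
python3 - <<'E'
from h import *
d=cam('wrist'); save(d,'w2.png')
E
python3 plan.py .4148 -.2745 .131 17
```

```text
t: 27.78
tool_pos: [0.4132, -0.2738, 0.2062]
tool_rot: [-1.868, -2.522, -0.001]
contact_force: [0.1, 0.3, -0.5]
opening: 0.0429
grip_force: 0.0
now [ 0.4138 -0.2734  0.2068] ydir 17.0 tilt 0.13
[-0.0013, -0.004, 0.0007, -0.0049, 0.0023, 0.2525]
```

View pics/w2.png

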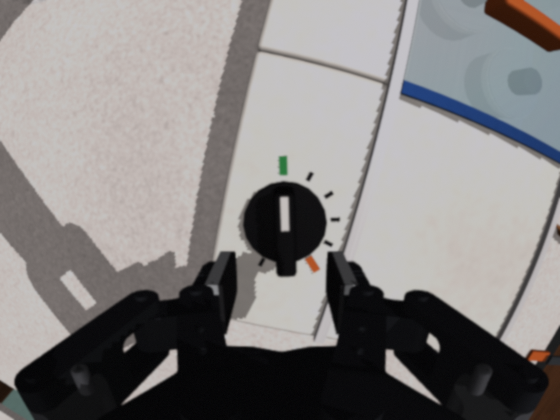

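The bar is lined up with the fingers and points at green. The cover is shut with both tins visible under it.

```bash

python3 -m pendant '[0,0,0,-0.005,0.002,0.12,0.5,0,0,0,-0.005,0.002,0.25,0.5,0,0,0,-0.005,0.002,0.25,0.5,0,0,0,-0.005,0.002,0.25,0.5]'
python3 -m pendant '[0,0,0,0,0,0,0.1,0,0,0,0,0,0,0.1,0,0,0,0,0,0,0,0,0,0,0,0,0,0,0,0,0,0,0,0,0]' 40
for i in 1 2; do python3 -m pendant '[0,0,0.33,0,0,0,0,0,0,0.66,0,0,0,0,0,0,1,0,0,0,0,0,0,1,0,0,0,0]' | egrep 'pos|force'; done; python3 plan.py
```

```text
t: 28.32
tool_pos: [0.4159, -0.2754, 0.1342]
tool_rot: [1.866, 2.526, -0.0]
contact_force: [0.8, -0.0, 0.6]
opening: 0.0431
grip_force: 0.0
t: 28.95
tool_pos: [0.4163, -0.2763, 0.1351]
tool_rot: [1.867, 2.522, 0.002]
contact_force: [2.4, 3.0, 5.7]
opening: 0.0128
grip_force: 43.2
tool_pos: [0.4164, -0.2763, 0.1351]
contact_force: [3.6, 2.5, 6.5]
grip_force: 43.5
tool_pos: [0.4165, -0.2763, 0.1351]
contact_force: [3.9, 1.6, 6.1]
grip_force: 43.4
now [ 0.4165 -0.2763  0.1351] ydir -43.0 tilt 0.28
```

```bash

python3 -m pendant '[0,0,0.33,0,0,0,0,0,0,0.66,0,0,0,0,0,0,1,0,0,0,0,0,0,1,0,0,0,0]'
python3 -m pendant '[0,0,0.33,0,0,0,0,0,0,0.66,0,0,0,0,0,0,1,0,0,0,0,0,0,1,0,0,0,0]'
python3 -m pendant '[0,0,0.33,0,0,0,0,0,0,0.66,0,0,0,0,0,0,1,0,0,0,0,0,0,1,0,0,0,0,0,0,1,0,0,0,0]'; python3 plan.py
python3 -m pendant '[0,0,0,0,0,0,0.5,0,0,0,0,0,0,0.5,0,0,0,0,0,0,0.5,0,0,0,0,0,-0.15,0.5,0,0,0,0,0,-0.35,0.5,0,0,0,0,0,-0.5,0.5,0,0,0,0,0,-0.5,0.5]'
python3 - <<'E'
from h import *
d=cam('wrist'); save(d,'w3.png')
E
```

```text
t: 30.45
tool_pos: [0.4165, -0.2764, 0.1351]
tool_rot: [3.105, 0.463, 0.007]
contact_force: [4.4, 1.4, 6.3]
opening: 0.013
grip_force: 43.4
t: 30.95
tool_pos: [0.4165, -0.2765, 0.1351]
tool_rot: [3.119, -0.357, 0.008]
contact_force: [5.2, 1.7, 4.7]
opening: 0.0129
grip_force: 43.4
t: 31.58
tool_pos: [0.4165, -0.2766, 0.1351]
tool_rot: [2.922, -1.151, 0.008]
contact_force: [4.3, 2.2, 5.7]
opening: 0.0128
grip_force: 43.3
now [ 0.4165 -0.2766  0.1351] ydir -133.0 tilt 0.3
t: 32.45
tool_pos: [0.4162, -0.2772, 0.2881]
tool_rot: [2.919, -1.151, 0.013]
contact_force: [0.6, 0.2, 1.2]
opening: 0.0428
grip_force: 0.0
```

View pics/w3.png

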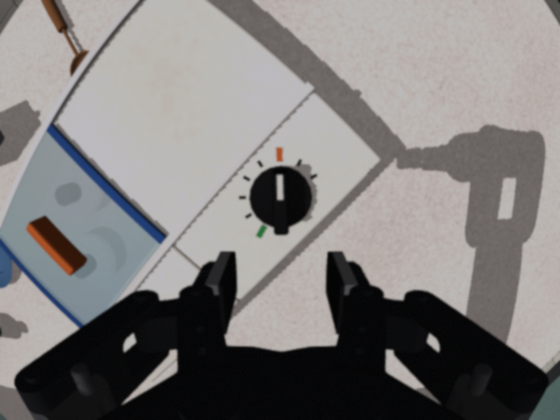

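The pointer sits on the orange mark, the cover is shut with both tins under it, and the gripper is clear of everything.

```bash
python3 -c "
from station import ctrl
print(ctrl.finish_job())"
```

```text
the job is handed in; nothing more can be done
None
```

I turned the dial to off, opened the cover, stood both tins found in the scene upright in the bay, shut the cover and set the dial to position 5. The job is handed in; the hand-in gave no verdict.

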